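# Lock the computer's service hatch

## Robot

A 6-joint arm with a two-finger parallel gripper is mounted at the origin on the work surface. World frame = base frame: x ahead of the robot, y to its left, z up, the work surface at z = 0. Lengths are in mm, angles in rad, forces in N, time in s.
With the tool pointing down it reaches from about 350 to 975 mm from the base axis. Payload 7.1 kg.
Tool frame: the origin (TCP) lies at the centre of the arm's flange, where the gripper is bolted on; the fingertips stand 182 mm ahead of it and the grasp point (between the pads) lies 163 mm ahead of it; x points along the fingers, y is the direction in which the jaws open and shut, and the axes are right-handed (so a half turn about x gives the same grasp; the last joint's range is limited). The gripper opens to 88 mm and grips with 3 to 60 N. Pads are 20 mm wide; open, the fingers measure 115 mm over their backs; the gripper's body (75 mm by 178 mm) begins 61 mm behind the grasp point.
Start: joints at [-1.327, 0.423, 1.63, -0, 1.089, -0.019], TCP at [162.385, -603.521, 404.675] pointing down, gripper open.
Joint ranges: [-3, 3], [-0.9, 2.11], [0.09, 2.58], [-1.31, 4.45], [0.11, 2.69], [-2.54, 2.54]. Speed limits (rad/s): [2.39, 2.39, 3.01, 3.14, 3.14, 3.14].

## Interface

Orientations are given as a rotation vector (axis times angle).
In Python, from workcell import readout, viewer, workorder, models gives the robot as it stands. The module is installed in compiled form; this text tells all that it offers.
- The arm moves only by the tool apply_moves, never from a script. Its argument "commands" is a list that holds one entry, the list of rows, each a list of 4 numbers: the shift along the world's x, y, z in m, then the turn about the world's z in rad. A call has 1 to 8 rows; each row is the pose to reach, as a shift and turn from the pose commanded when the call began; what a row does not reach only later rows make up. A row lasts 1/8 s, in which the tool goes at most 62.5 mm and 10.7 degrees, less where a joint would pass 70% of its speed; a pose out of reach is approached as far as the arm can. A call with a gripper value outside its range is refused whole. "gripper" is the finger opening in m, from 0 to 0.0878, set as the call begins (left out, the last holds). The fingers move at their own pace and stop on an object; the grip force is fixed at half the most. Time passes only in rows, so rows that repeat a pose let the fingers close. It gives the time, the measured TCP pose, the force and the opening at its end, in the units of the state.
- readout.get_obs(): the state, without advancing time (a new reading comes with each control period).
- viewer.get_image(name): name is "scene" or "side" or "wrist"; returns a dict with "color" (400x640x3 uint8, red, green, blue), "vertical_fov" (degrees; the focal length in pixels is half the picture's height over the tangent of half this angle, whatever the lens; pixels are square), "cx", "cy" (the principal point, pixels), "D" ([k1, k2, p1, p2, k3] as OpenCV has them; the pictures are not rectified), "rvec" (rotation vector, rad) and "tvec" (3), from world to camera coordinates, as OpenCV has them. Camera axes: x right, y down, z forward; pixel columns grow to the right and rows downward; lengths in mm; the calibration is good to about 2 mm. A picture is of the moment at which its call begins. There is no depth.
- workorder.close_job(): hands the job in, once; it reports no verdict.
Trained networks look in the newest picture that a camera, given by its name, has taken for a name from the list of things; names that differ only in an ending like _2 or _b are one class to them, and where a whole thing is asked for, a point or a joint stands for the part that bears it (a point fixed in the world has none). Each returns a list of dicts, best first, with "conf" (0 to 1); they miss things now and then, are a little off and sometimes report something else, mostly with a low value. They report only what shows in the picture. A call takes as long as a camera call.
- models.search_frame(camera, label): "position" ([x, y, z] in mm, in world coordinates, good to about 4 mm: the middle of the surface that is visible of it).
- models.place_of(camera, label): "position" ([x, y, z] in mm, in world coordinates, good to about 4 mm: a listed point, or the origin of a listed thing).
The state is a dict: "t": time; "qpos": joint angles; "qvel": joint speeds; "joint_torque": joint torques, N m; "ee_pos": TCP position; "orientation": TCP orientation; "ft_force": force on the tool from outside, world axes, zero at the start; "moment": the same for the moment, N m; "width": finger opening in mm.
Only numpy, scipy, OpenCV 4.12 (cv2) and the standard library are available. Lean on these libraries where they do the work, as an engineer would, in place of code of your own. Each camera call takes 0.05 s, during which the arm holds its last target.

## Task

Close up the service hatch of the desktop computer: take the winged quarter-turn stud from the parts stand, push its cross bar down through the keyhole in the hatch panel, then turn it about a quarter turn under light pressure until you feel it drop into its locked detent and its collar lies flat on the panel. Press and turn gently, never forcing it, let go of it locked, and leave the thumbscrew and everything else on the desk alone.

Things in the scene. Friction and masses are not known exactly. Their poses are not given: they have to be found in the camera images.
- stud_wing (a point): Centre of the wing grip of the loose quarter-turn stud (steel, about 60 g), which stands upright in a pocket of the parts stand. The wing is a flat bar 30 long (x) x 10 wide (y) x 24 mm high. This point is 12 mm below the stud's top, 15 mm above the underside of its collar, 30.5 mm above the underside of its cross bar. z up, x along the wing (a half turn looks the same).
- stud: The same stud; origin at the centre of the underside of its cross bar, same axes. From the bottom up: cross bar 26 long (x, in line with the wing) x 7 wide (y) x 5 mm high, round shank 8 mm thick and 10.5 mm long, round collar 34 mm across and 3 mm thick, then the wing.
- keyhole (a point): Centre of the keyhole, level with the top of the hatch panel. The keyhole is a straight slot 28.5 mm long (x) and 9.5 mm wide (y) through the 4 mm panel; z up. The stud's bar goes in with the wing along this x. A round well 29 mm across lies below.
- ledge (a point): Centre of the keeper's ledge in that well, 11 mm below the panel's top; same axes as the keyhole. The pushed-in bar stops on it (collar 4.5 mm, wing centre 19.5 mm above the panel) and turns there, either way. The ledge is crossed by a trough 9.5 mm wide with bevelled lips (1.3 mm wide, 2 mm deep), the locked detent, hidden. A bar turned a little wrong, or over 1 mm to one side, sinks only 1 to 3 mm.
- well (a point): Centre of the trough's depth in the well, 13.5 mm below the panel's top; axes of the keyhole, not of the trough. The trough lies about square to the slot, but off by an unknown amount up to 25 degrees either way: the bar meets it after a turn of 65 to 115 degrees. Only within 5 degrees of it a lightly pressed stud drops 4.5 mm, collar flat on the panel; the trough then stops turning.
- computer: Desktop computer lying flat, fixed: aluminium case 200 (x) x 170 (y) x 55 mm high with a grey hatch panel 100 x 110 mm in its top. Origin at the centre of its underside, directly below the keyhole; same axes. The keeper inside is part of it; it does not yield. About 40 N of pressing or twisting would damage it.
- stand: Fixed grey plastic parts stand, 56 (x) x 150 (y) x 22 mm high, origin at the centre of its underside. Pockets 30 (x) x 11 (y) x 18 mm deep at y = -45 and +45 mm hold the stud (wing along x) and the thumbscrew, in either order, collars resting on its top.
- thumbscrew_head (a point): Centre of the head of a plain thumbscrew in the stand's other pocket: same collar, but a round head 22 mm across and 18 mm high, and no cross bar. Not needed, to be left there.
- screwdriver: screwdriver lying on the desk, bystander
- mug: white mug, bystander
- bowl: wooden bowl, bystander
- drive: flat metal drive 100 x 70 x 7 mm, bystander
- mouse: computer mouse, bystander
- plant: terracotta pot with a plant, bystander
- notebook: notebook, bystander

How it is judged:
By the outcome, as a careful person would: the job done as asked, in the order asked, and still so for the second after the job is handed in, with the robot touching nothing.
It also fails if it takes over 58 s, if anything falls off the work surface, if the arm or the gripper's body presses on something with over 40 N, if the wrist force passes 120 N, or if a joint passes its speed limit or range.

## Working session

There is one attempt and no reset: what is moved stays moved. The work goes in short steps, Python scripts to look and compute and a tool call to move; the robot and the scene stay as the last step left them, time stands still between calls to the robot, and variables do not carry over. Pictures are saved under pics/ and viewed, and the job is handed in when it is done.

Besides the shell and the picture viewer there is one more tool, called after "Call:" by a JSON object that holds its "op" and its "data", one argument or row to a line. apply_moves: Moves the arm, as the interface text tells. Its arguments: {"type":"object","properties":{"commands":{"type":"array","items":{"type":"array","items":{"type":"array","items":{"type":"number"}}}},"gripper":{"type":"number"}},"required":["commands"]}

```bash
mkdir -p pics
python3 - <<'E'
from workcell import readout, viewer, models
import cv2
o=readout.get_obs(); print(o)
for c in ["scene","side","wrist"]:
    im=viewer.get_image(c); cv2.imwrite(f"pics/{c}0.png",im["color"][:,:,::-1])
    print(c,im["vertical_fov"],im["cx"],im["cy"],im["D"],im["rvec"],im["tvec"])
    for l in ["stud_wing","keyhole","thumbscrew_head","stand","computer"]:
        print(l,[( [round(float(v)) for v in r["position"]],round(r["conf"],2), r.keys() if l=="stand" else "") for r in models.place_of(c,l)[:3]])
print(readout.get_obs()["t"])
E
```

```text
{'t': 0.0, 'qpos': array([-1.32700113e+00,  4.23833041e-01,  1.63066418e+00,  1.09707124e-05,
        1.08861406e+00, -1.90022499e-02]), 'qvel': array([-0.00132812,  0.00031578, -0.00132227,  0.00087965, -0.00023716,
       -0.00101449]), 'joint_torque': array([ 2.65802788e-03, -5.44619286e+01, -2.73671150e+01,  6.46269880e-02,
        2.27436551e-02, -9.62863146e-05]), 'ee_pos': array([ 162.32353323, -603.27192807,  403.91650778]), 'orientation': array([ 2.08164962,  0.27671373, -2.08198702]), 'ft_force': array([ 0.39678485,  0.56173581, -0.18851531]), 'moment': array([ 0.01484149, -0.01308584,  0.01137271]), 'width': 88.05290949021105}
scene 42.553391052650674 314.6596524410412 206.5364451345148 [-0.13804053  0.          0.          0.          0.        ] [ 1.7483427   1.90232068 -0.66587034] [  41.81091596 -373.21768029 1894.20556147]
stud_wing [([554, -221, 37], 0.56, '')]
keyhole [([574, 134, 55], 0.91, '')]
thumbscrew_head [([571, 138, 42], 0.67, ''), ([574, -311, 36], 0.43, '')]
stand [([565, -265, -1], 0.75, dict_keys(['position', 'conf']))]
computer [([570, 133, -2], 0.79, '')]
side 43.995807888299666 315.05315286928624 199.2190628069844 [-0.15551371  0.          0.          0.          0.        ] [ 0.99206138 -2.4880006   1.00771215] [ 395.26572427  268.18350098 1208.27797202]
stud_wing [([558, -219, 39], 0.65, '')]
keyhole [([573, 133, 52], 0.62, '')]
thumbscrew_head [([574, -309, 33], 0.54, '')]
stand [([566, -266, -1], 0.65, dict_keys(['position', 'conf']))]
computer [([571, 135, 4], 0.94, '')]
wrist 58.83264265142404 315.7315153051495 197.41904842850067 [-0.06129171  0.          0.          0.          0.        ] [-2.29655499  1.75879053  0.26464072] [-625.09068478  -35.80502596  391.20215451]
stud_wing []
keyhole []
thumbscrew_head []
stand []
computer []
0.9
```

View pics/scene0.png

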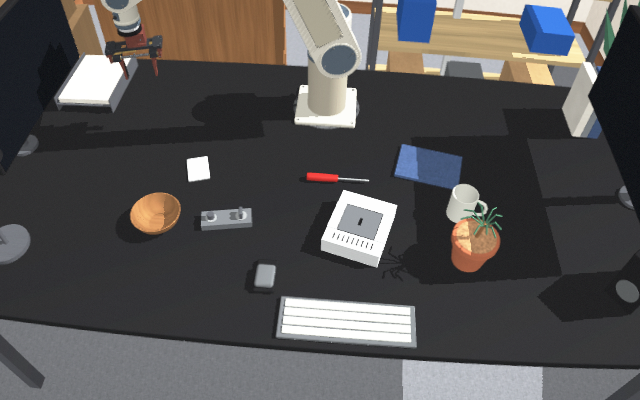

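View pics/side0.png

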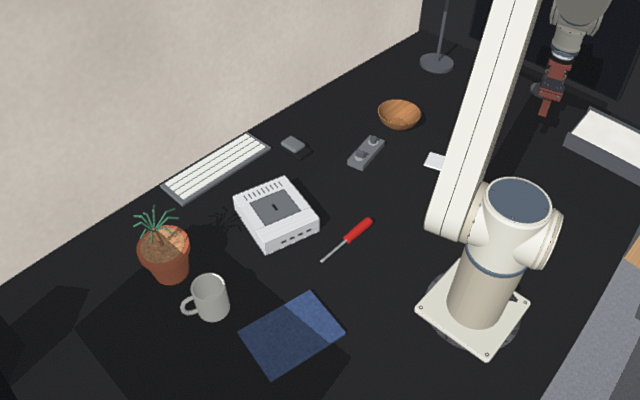

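View pics/wrist0.png

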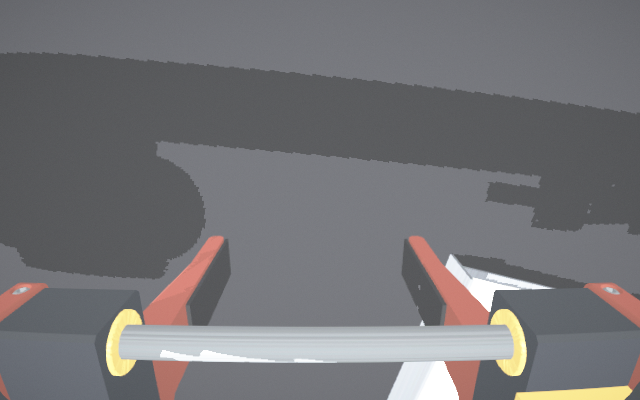

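```bash
cat > h.py <<'E'
import numpy as np, cv2
from workcell import readout, viewer, models
def cam(name,save=None):
    im=viewer.get_image(name)
    if save: cv2.imwrite(f"pics/{save}.png",im["color"][:,:,::-1])
    h=im["color"].shape[0]; f=h/2/np.tan(np.radians(im["vertical_fov"])/2)
    K=np.array([[f,0,im["cx"]],[0,f,im["cy"]],[0,0,1.]])
    return im["color"],K,np.array(im["D"]),np.array(im["rvec"],float),np.array(im["tvec"],float)
def ray(c,px,z):
    _,K,D,r,t=c
    p=cv2.undistortPoints(np.array(px,float).reshape(-1,1,2),K,D).reshape(-1,2)
    R=cv2.Rodrigues(r)[0]; C=-R.T@t
    d=np.c_[p,np.ones(len(p))]@R
    return C+d*((z-C[2])/d[:,2])[:,None]
def proj(c,P):
    _,K,D,r,t=c
    return cv2.projectPoints(np.array(P,float).reshape(-1,1,3),r,t,K,D)[0].reshape(-1,2)
def st():
    o=readout.get_obs(); R=cv2.Rodrigues(o["orientation"])[0]
    print("t",round(o["t"],2),"pos",o["ee_pos"].round(1),"yawY",np.degrees(np.arctan2(R[1,1],R[0,1])).round(1),"xax",R[:,0].round(3),"q",o["qpos"].round(3),"F",o["ft_force"].round(1),"M",o["moment"].round(2),"w",o["width"].round(1))
    return o,R
E
python3 - <<'E'
from h import *
o,R=st()
c=cam("wrist"); Rc=cv2.Rodrigues(c[3])[0]; C=-Rc.T@c[4]
print("cam in tool",R.T@(C-o["ee_pos"]), "cam z in tool",R.T@Rc[2], "cam x in tool",R.T@Rc[0])
for n in ["side","scene"]:
  k=cam(n); print(k[0].shape)
  s={'scene':(300,180,410,275),'side':(225,165,330,260)}[n]
  a,b,e,d=s
  cv2.imwrite(f"pics/{n}_case.png",cv2.resize(k[0][b:d,a:e,::-1],None,fx=6,fy=6,interpolation=cv2.INTER_CUBIC))
  if n=="side":
    cv2.imwrite("pics/side_stand.png",cv2.resize(k[0][120:180,335:400,::-1],None,fx=8,fy=8,interpolation=cv2.INTER_CUBIC))
E
```

```text
Traceback (most recent call last):
  File "h.py", line 20, in st
    print("t",round(o["t"],2),"pos",o["ee_pos"].round(1),"yawY",np.degrees(np.arctan2(R[1,1],R[0,1])).round(1),"xax",R[:,0].round(3),"q",o["qpos"].round(3),"F",o["ft_force"].round(1),"M",o["moment"].round(2),"w",o["width"].round(1))
                                                                                                                                                                                                                    ^^^^^^^^^^^^^^^^
AttributeError: 'float' object has no attribute 'round'
```

```bash
sed -i 's/o\["width"\].round(1)/round(o["width"],1)/' h.py
python3 - <<'E'
from h import *
o,R=st()
c=cam("wrist"); Rc=cv2.Rodrigues(c[3])[0]; C=-Rc.T@c[4]
print("cam in tool",R.T@(C-o["ee_pos"]), "cam z in tool",R.T@Rc[2], "cam x in tool",R.T@Rc[0])
k=cam("side")
cv2.imwrite("pics/side_case.png",cv2.resize(k[0][165:260,225:330,::-1],None,fx=6,fy=6,interpolation=cv2.INTER_CUBIC))
cv2.imwrite("pics/side_stand.png",cv2.resize(k[0][120:180,335:400,::-1],None,fx=8,fy=8,interpolation=cv2.INTER_CUBIC))
E
```

```text
t 0.9 pos [ 162.4 -603.5  404.7] yawY -74.9 xax [ 0.  0. -1.] q [-1.327  0.423  1.63   0.     1.089 -0.019] F [ 0.3 -0.1 -1. ] M [-0.01  0.04  0.1 ] w 87.7
cam in tool [ 2.02471364e+01  3.12281908e-02 -8.14452251e+01] cam z in tool [9.55705222e-01 3.23683441e-04 2.94325371e-01] cam x in tool [-6.03267927e-05  9.99999590e-01 -9.03859142e-04]
```

View pics/side_case.png

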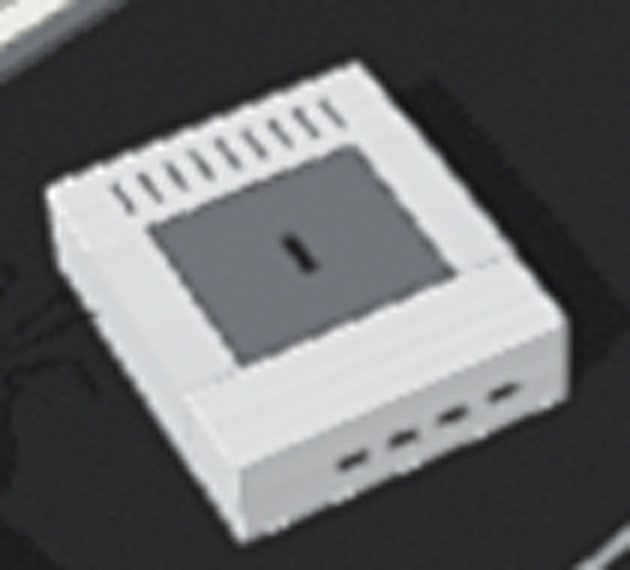

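View pics/side_stand.png

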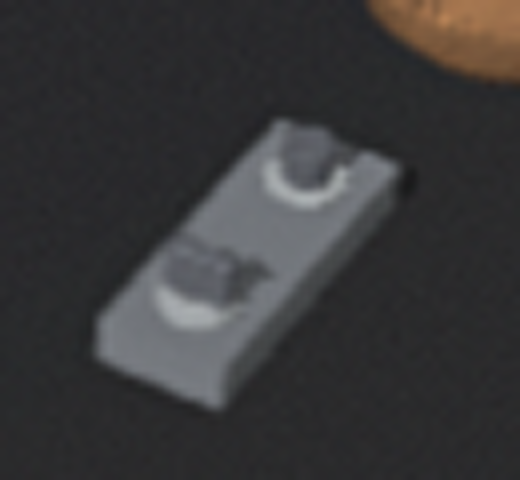

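Call:
{"op": "apply_moves", "data": {
  "commands": [
    [[0.05,0.05,0,0],[0.1,0.1,0,-0.02],[0.14,0.14,-0.01,-0.05],[0.18,0.18,-0.02,-0.07],[0.22,0.22,-0.03,-0.07],[0.26,0.26,-0.04,-0.07],[0.3,0.3,-0.05,-0.07],[0.34,0.34,-0.055,-0.07]]
  ],
  "gripper": 0.06
}}

```text
t: 2.0
ee_pos: [503.5, -262.0, 349.3]
orientation: [2.12, 0.205, -2.12]
ft_force: [-0.4, -1.2, 0.1]
width: 59.7
```

Call:
{"op": "apply_moves", "data": {
  "commands": [
    [[0.03,0.025,0,0],[0.055,0.043,0,0],[0.055,0.043,0,0]]
  ]
}}

```text
t: 2.38
ee_pos: [558.7, -219.3, 349.7]
orientation: [2.119, 0.208, -2.118]
ft_force: [-0.1, -0.5, -0.3]
width: 60.1
```

Run:
```python
from h import *
st(); c=cam("wrist","w1")
for l in ["stud_wing","thumbscrew_head","stand"]: print(l,[(np.round(r["position"],1),r["conf"]) for r in models.place_of("wrist",l)[:3]])
```

```text
t 2.38 pos [ 558.7 -219.3  349.7] yawY -78.8 xax [ 0.001 -0.    -1.   ] q [-0.394  0.454  1.727  0.     0.96   0.981] F [-0.1 -0.5 -0.3] M [-0.01  0.06  0.02] w 60.1
stud_wing [(array([ 551. , -218.7,   35.1]), 0.84)]
thumbscrew_head [(array([ 575.1, -305. ,   33.5]), 0.96)]
stand [(array([ 567.1, -261.8,   -3.7]), 0.93)]
```

View pics/w1.png

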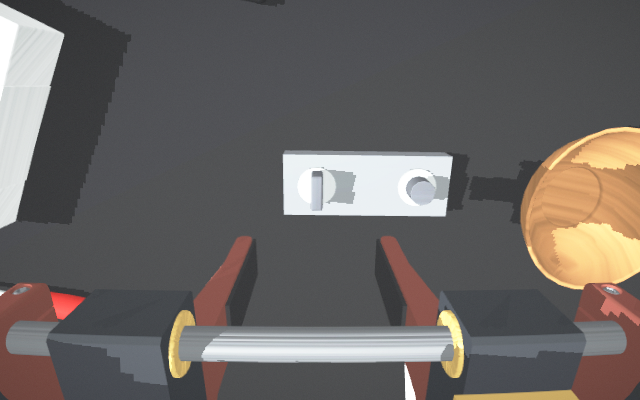

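Run:
```python
from h import *
im=cv2.imread("pics/w1.png")
cv2.imwrite("pics/w1c.png",cv2.resize(im[140:225,270:465],None,fx=4,fy=4,interpolation=cv2.INTER_CUBIC))
```

```text
(no output)
```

View pics/w1c.png

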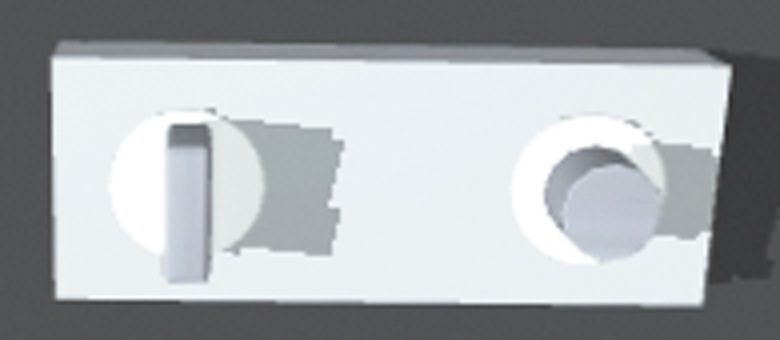

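Run:
```python
from h import *
c=cam("wrist")
f=lambda L:[((x+.5)/4-.5+270,(y+.5)/4-.5+140) for x,y in L]
T=ray(c,f([(52,56),(731,66),(703,306),(55,299)]),22)
print(T.round(1)); print("mean",T.mean(0).round(1),np.linalg.norm(np.roll(T,-1,0)-T,axis=1).round(1))
e=T[0]-T[1]+T[3]-T[2]; print("y-axis dir",np.degrees(np.arctan2(e[1],e[0])).round(2))
W=ray(c,f([(168,145),(211,145),(209,282),(162,282)]),49); print(W.round(1),W.mean(0).round(1))
for a,b in((0,3),(1,2)): 
  d=W[a]-W[b];print(np.degrees(np.arctan2(d[1],d[0])).round(1),np.linalg.norm(d))
print("collars",ray(c,f([(187,183),(588,190)]),25).round(1))
u=e/np.linalg.norm(e); print("pred stud",T.mean(0)+45*u)
```

```text
[[ 577.2 -187.6   22. ]
 [ 604.  -334.9   22. ]
 [ 548.7 -345.5   22. ]
 [ 521.7 -197.6   22. ]]
mean [ 562.9 -266.4   22. ] [149.7  56.4 150.3  56.4]
y-axis dir 100.34
[[ 568.9 -215.3   49. ]
 [ 570.6 -223.9   49. ]
 [ 541.7 -229.3   49. ]
 [ 539.8 -219.6   49. ]] [ 555.2 -222.    49. ]
8.4 29.4567614138593
10.5 29.42672944652489
collars [[ 555.4 -221.9   25. ]
 [ 571.1 -310.2   25. ]]
pred stud [ 554.82038337 -222.12099825   22.        ]
```

Run:
```python
from h import *
st()
```

```text
t 2.62 pos [ 556.5 -221.2  349.6] yawY -79.0 xax [-0.  0. -1.] q [-0.398  0.452  1.729 -0.     0.96   0.981] F [-0.1 -0.  -1. ] M [-0.02  0.03 -0.04] w 59.8
```

Call:
{"op": "apply_moves", "data": {
  "commands": [
    [[-0.002,-0.0015,-0.05,-0.012],[-0.002,-0.0015,-0.09,-0.012],[-0.002,-0.0015,-0.12,-0.012],[-0.002,-0.0015,-0.135,-0.012],[-0.002,-0.0015,-0.1395,-0.012],[-0.002,-0.0015,-0.1395,-0.012],[-0.002,-0.0015,-0.1395,-0.012]]
  ]
}}

```text
t: 3.5
ee_pos: [555.8, -222.3, 211.4]
orientation: [2.128, 0.192, -2.125]
ft_force: [0.9, -0.0, 0.7]
width: 60.3
```

Run:
```python
from h import *
st(); c=cam("wrist","w2"); st(); cam("side","s2")
```

```text
t 3.5 pos [ 555.8 -222.3  211.4] yawY -79.6 xax [ 0.002 -0.001 -1.   ] q [-0.4    0.656  1.782 -0.     0.702  0.99 ] F [ 0.9 -0.   0.7] M [0.04 0.02 0.02] w 60.3
t 3.55 pos [ 555.8 -222.2  211.3] yawY -79.6 xax [ 0.002 -0.001 -1.   ] q [-0.4    0.656  1.782 -0.     0.702  0.99 ] F [-0.4 -0.4 -0.6] M [0.05 0.01 0.04] w 60.0
```

View pics/w2.png

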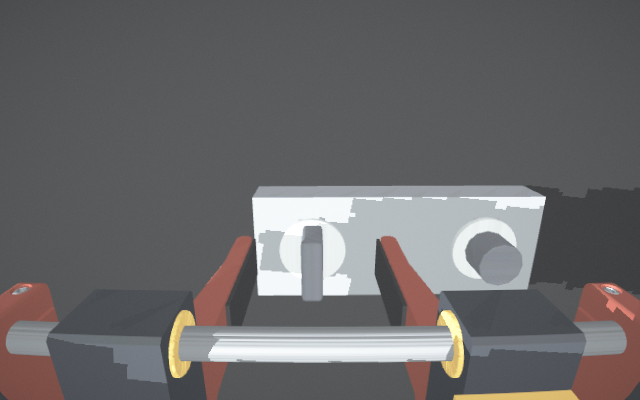

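Call:
{"op": "apply_moves", "data": {
  "commands": [
    [[0,0,0,0],[0,0,0,0],[0,0,0,0],[0,0,0,0],[0,0,0,0],[0,0,0,0]]
  ],
  "gripper": 0.0
}}

```text
t: 4.35
ee_pos: [555.4, -222.0, 210.1]
orientation: [2.127, 0.193, -2.127]
ft_force: [-0.2, 0.2, 0.0]
width: 9.9
```

Run:
```python
from h import *
st(); c=cam("wrist","w3"); st()
```

```text
t 4.35 pos [ 555.4 -222.   210.1] yawY -79.6 xax [-0.  0. -1.] q [-0.4    0.657  1.782  0.     0.702  0.99 ] F [-0.2  0.2  0. ] M [ 0.01 -0.02 -0.03] w 9.9
t 4.4 pos [ 555.4 -222.   210.1] yawY -79.6 xax [-0.  0. -1.] q [-0.4    0.657  1.782  0.     0.702  0.99 ] F [-0.4 -0.4  1.7] M [ 0.08 -0.02  0.01] w 10.1
```

View pics/w3.png

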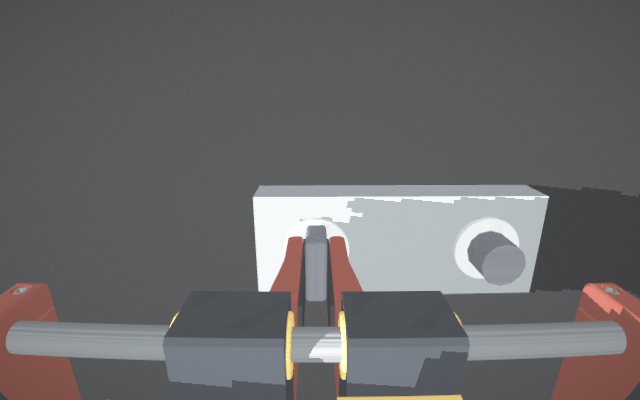

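Run:
```python
from h import *
c=cam("side")
f=lambda L:[((x+.5)/6-.5+225,(y+.5)/6-.5+165) for x,y in L]
T=ray(c,f([(352,145),(455,272),(240,365),(150,228)]),55)
print(T.round(1),T.mean(0).round(1))
for i in range(4):
  d=T[i]-T[(i+1)%4]; print(np.linalg.norm(d).round(1),np.degrees(np.arctan2(d[1],d[0])).round(1))
S=ray(c,f([(285,235),(313,270)]),55);d=S[0]-S[1];print(S.mean(0),np.linalg.norm(d),np.degrees(np.arctan2(d[1],d[0])))
```

```text
[[602.5  72.   55. ]
 [508.3  97.   55. ]
 [538.2 203.5  55. ]
 [631.4 175.2  55. ]] [570.1 136.9  55. ]
97.4 -14.9
110.6 -105.7
97.4 163.1
107.2 74.3
[569.41311139 137.94670623  55.        ] 26.396633218633234 -13.853421260223563
```

Call:
{"op": "apply_moves", "data": {
  "commands": [
    [[0,0,0.01,0],[0,0,0.03,0],[0,0,0.07,0],[0.01,0.01,0.11,-0.05],[0.02,0.05,0.12,-0.1],[0.03,0.1,0.12,-0.2],[0.04,0.15,0.12,-0.3],[0.05,0.2,0.12,-0.4]]
  ]
}}

```text
t: 5.45
ee_pos: [605.6, -20.5, 332.1]
orientation: [-2.106, 0.235, 2.101]
ft_force: [-0.2, -0.6, -1.0]
width: 10.0
```

Call:
{"op": "apply_moves", "data": {
  "commands": [
    [[0.01,0.05,0,-0.05],[0.015,0.09,0,-0.05],[0.02,0.12,-0.01,-0.05],[0.024,0.14,-0.01,-0.05],[0.024,0.141,-0.01,-0.05],[0.024,0.141,-0.01,-0.05]]
  ]
}}

```text
t: 6.2
ee_pos: [629.4, 118.2, 320.8]
orientation: [-2.078, 0.282, 2.077]
ft_force: [-0.5, -0.8, -1.1]
width: 9.7
```

Run:
```python
from h import *
st(); c=cam("wrist","w4"); st()
for l in ["stud_wing","keyhole","stud"]: print(l,[(np.round(r["position"],1),r["conf"]) for r in models.place_of("wrist",l)[:3]])
```

```text
t 6.2 pos [629.4 118.2 320.8] yawY -105.4 xax [ 0. -0. -1.] q [ 0.167  0.544  1.649 -0.     0.948  2.008] F [-0.5 -0.8 -1.1] M [0.07 0.03 0.04] w 9.7
t 6.25 pos [629.4 117.9 320.7] yawY -105.5 xax [ 0. -0. -1.] q [ 0.167  0.544  1.649 -0.     0.948  2.008] F [ 0.2 -0.1 -0.7] M [ 0.07 -0.   -0.02] w 9.8
stud_wing [(array([627. , 122. , 147.6]), 0.73)]
keyhole []
stud [(array([628.5, 117.8, 117.1]), 0.8)]
```

View pics/w4.png

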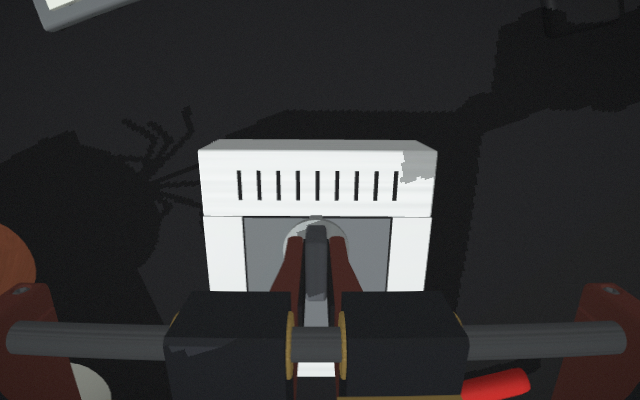

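Call:
{"op": "apply_moves", "data": {
  "commands": [
    [[-0.04,0.01,0,0],[-0.08,0.025,0,0],[-0.11,0.033,0,0],[-0.126,0.035,0,0],[-0.126,0.035,0,0],[-0.126,0.035,0,0]]
  ]
}}

```text
t: 7.15
ee_pos: [504.6, 153.7, 320.5]
orientation: [-2.079, 0.281, 2.075]
ft_force: [-0.7, 0.7, -0.3]
width: 9.7
```

Run:
```python
from h import *
st(); c=cam("wrist","w5"); st()
im=c[0][:,:,::-1]
cv2.imwrite("pics/w5c.png",cv2.resize(im[80:330,200:430],None,fx=2.4,fy=2.4,interpolation=cv2.INTER_CUBIC))
for l in ["stud_wing","keyhole","stud"]: print(l,[(np.round(r["position"],1),r["conf"]) for r in models.place_of("wrist",l)[:3]])
```

```text
t 7.15 pos [504.6 153.7 320.5] yawY -105.5 xax [ 0.002  0.    -1.   ] q [ 0.273  0.401  1.906 -0.     0.834  2.114] F [-0.7  0.7 -0.3] M [ 0.07  0.02 -0.02] w 9.7
t 7.2 pos [504.6 153.8 320.4] yawY -105.5 xax [ 0.001  0.    -1.   ] q [ 0.273  0.401  1.906 -0.     0.834  2.114] F [-0.1 -0.8 -0.8] M [-0.02  0.05 -0.03] w 10.0
stud_wing [(array([501.5, 155.5, 147.1]), 0.87)]
keyhole [(array([572.8, 131.9,  57.4]), 0.58)]
stud [(array([503.6, 151.8, 113.7]), 0.78)]
```

View pics/w5.png

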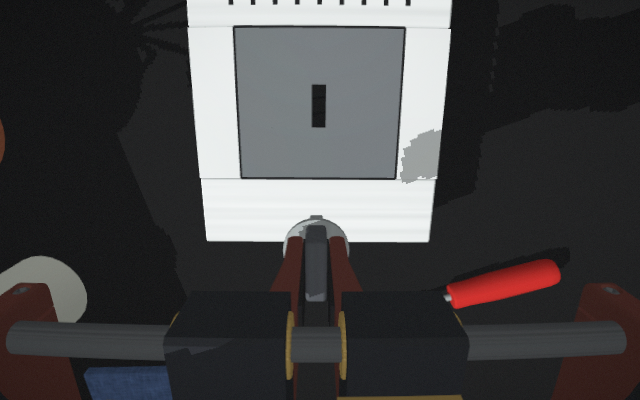

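View pics/w5c.png

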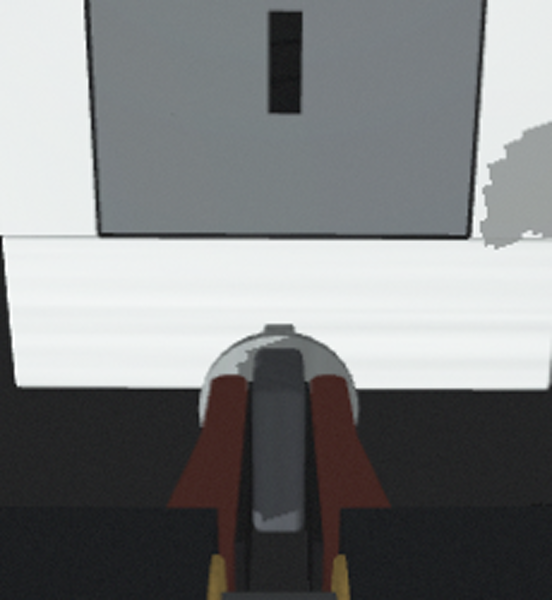

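Run:
```python
from h import *
im=cv2.imread("pics/w5.png")
a=cv2.resize(im[205:305,270:365],None,fx=6,fy=6,interpolation=cv2.INTER_CUBIC)
a=np.clip(a.astype(float)*2,0,255).astype(np.uint8)
cv2.imwrite("pics/w5d.png",a)
cv2.imwrite("pics/w5e.png",cv2.resize(im[75:135,290:350],None,fx=10,fy=10,interpolation=cv2.INTER_CUBIC))
```

```text
(no output)
```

View pics/w5d.png

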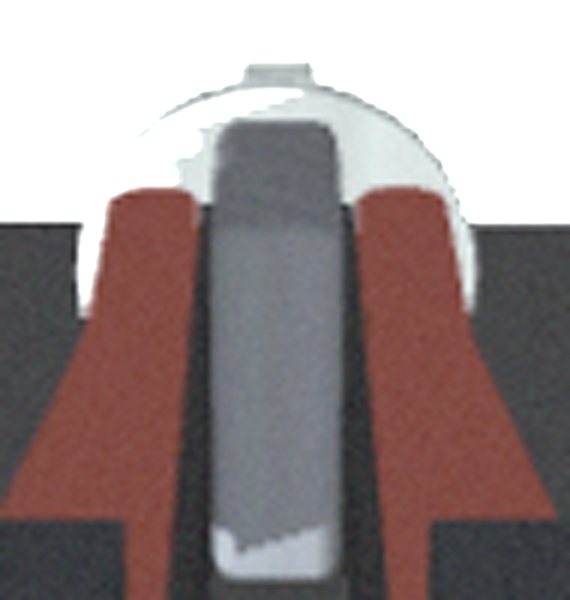

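View pics/w5e.png

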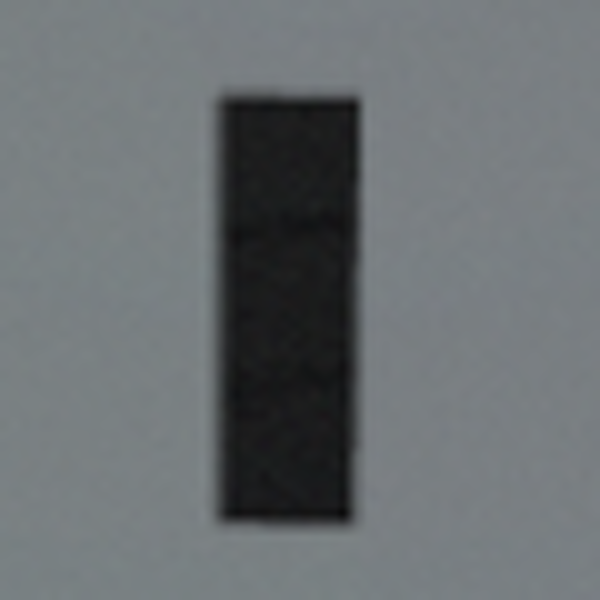

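Run:
```python
from h import *
c=cam("wrist"); o,R=st(); Z=320 ; 
p=np.array([503.385,153.521]) # approx commanded
p=np.array([162.385+395-2+74-126, -603.521+383-1.5+341+35]); print("cmd",p)
a=np.radians(-105.5)
def tool(P): # along tool y and tool z(horiz)
    d=P[:,:2]-p; y=np.array([np.cos(a),np.sin(a)]); z=np.array([np.sin(a),-np.cos(a)])
    return np.c_[d@y,d@z].round(2)
g=lambda L,s,x0,y0:[((x+.5)/s-.5+x0,(y+.5)/s-.5+y0) for x,y in L]
W=ray(c,g([(213,222),(342,222),(340,578),(212,578)],6,270,205),Z-161)
print("wing tool(y,z)",tool(W),tool(W).mean(0))
C=ray(c,g([(279,85)],6,270,205),Z-185); print("collar far",tool(C), "expect z -17")
B=ray(c,g([(246,66),(312,66)],6,270,205),Z-203.5); print("bar end",tool(B),"expect z -13, y +-3.5")
S=ray(c,g([(222,96),(358,96),(353,520),(220,520)],10,290,75),55); print(S.round(1),S.mean(0).round(2)); print(tool(S),tool(S).mean(0))
T=ray(c,[(234,26.5),(405,27),(396.5,179),(242,178)],55); print("panel",T.round(1),T.mean(0).round(2))
for Q in (S,T):
  for i in range(4):
    d=Q[i]-Q[(i+1)%4]; print(np.linalg.norm(d).round(1),np.degrees(np.arctan2(d[1],d[0])).round(1))
```

```text
t 7.4 pos [503.9 153.8 320.1] yawY -105.4 xax [ 0.  0. -1.] q [ 0.274  0.401  1.907 -0.     0.834  2.114] F [ 0.3 -1.4 -0.8] M [ 0.    0.01 -0.02] w 10.0
cmd [503.385 153.979]
wing tool(y,z) [[ -4.72 -18.84]
 [  4.58 -18.85]
 [  4.76  10.88]
 [ -5.03  10.9 ]] [-0.1025 -3.9775]
collar far [[  0.05 -20.39]] expect z -17
bar end [[ -2.95 -15.31]
 [  3.1  -15.32]] expect z -13, y +-3.5
[[586.3 134.   55. ]
 [583.9 125.3  55. ]
 [557.1 132.8  55. ]
 [559.5 141.6  55. ]] [571.7  133.43  55.  ]
[[ -2.88 -85.23]
 [  6.11 -85.25]
 [  6.01 -57.42]
 [ -3.06 -57.41]] [  1.545  -71.3275]
panel [[634.1 172.3  55. ]
 [604.8  66.9  55. ]
 [508.   93.1  55. ]
 [537.9 199.1  55. ]] [571.19 132.83  55.  ]
9.0 74.6
27.8 -15.7
9.1 -105.4
27.8 164.1
109.3 74.5
100.3 -15.1
110.1 -105.8
99.8 164.4
```

Run:
```python
from h import *
c=cam("wrist","w6"); o,R=st()
im=c[0][:,:,::-1]
g=cv2.cvtColor(np.ascontiguousarray(im),cv2.COLOR_BGR2GRAY).astype(float)
# slot centroid subpixel
roi=g[75:140,295:345]; m=(roi<75).astype(np.uint8)
cnt=max(cv2.findContours(m,cv2.RETR_EXTERNAL,cv2.CHAIN_APPROX_NONE)[0],key=cv2.contourArea)
x,y,w,h=cv2.boundingRect(cnt);print("slot bbox",x+295,y+75,w,h)
u=cv2.moments(m,True);ctr=(u['m10']/u['m00']+295,u['m01']/u['m00']+75);print(ctr,u['m00'])
print(ray(c,[ctr],55))
a=cv2.resize(im[205:305,270:365],None,fx=6,fy=6,interpolation=cv2.INTER_CUBIC)
cv2.imwrite("pics/w6d.png",np.clip(a.astype(float)*2,0,255).astype(np.uint8))
Rc=cv2.Rodrigues(c[3])[0]; C=-Rc.T@c[4]
p=np.array([503.385,153.979,320.2]); print("cam rel cmd",C-p)
# predicted stud overlays for s offsets
ov=im.copy(); ov=cv2.resize(np.clip(ov[205:305,270:365].astype(float)*2,0,255).astype(np.uint8),None,fx=6,fy=6,interpolation=cv2.INTER_CUBIC)
al=np.radians(-105.5); Y=np.array([np.cos(al),np.sin(al),0]); Zt=np.array([np.sin(al),-np.cos(al),0])
for s,col in ((0,(0,255,0)),(-3,(0,0,255))):
  def pt(y,z,h): return p+Y*y+Zt*(z+s)+np.array([0,0,h])
  L=[[pt(-5,-15,-161),pt(5,-15,-161),pt(5,15,-161),pt(-5,15,-161)],[pt(17*np.cos(t),17*np.sin(t),-185) for t in np.linspace(0,6.28,40)],[pt(-3.5,-13,-203.5),pt(3.5,-13,-203.5),pt(3.5,-13,-198.5),pt(-3.5,-13,-198.5)]]
  for l in L:
    q=(proj(c,l)-[270,205]+.5)*6-.5
    cv2.polylines(ov,[np.round(q).astype(np.int32).reshape(-1,1,2)],True,col,1)
cv2.imwrite("pics/w6ov.png",ov)
```

```text
t 7.45 pos [503.8 153.9 320.1] yawY -105.4 xax [ 0.  0. -1.] q [ 0.274  0.401  1.907 -0.     0.834  2.114] F [-1.   0.1 -1. ] M [ 0.05  0.01 -0.01] w 9.9
slot bbox 311 83 15 43
(317.80656303972364, 104.29015544041451) 579.0
[[572.44666765 133.58083706  55.        ]]
cam rel cmd [ 79.05500486 -21.74492641 -20.37861669]
```

View pics/w6ov.png

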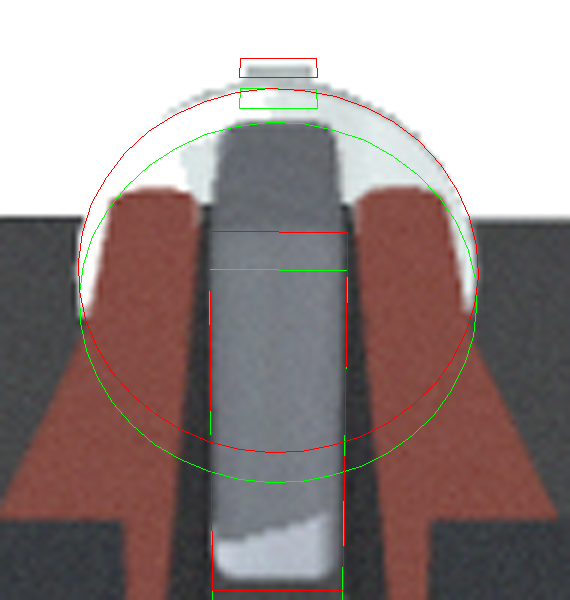

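Call:
{"op": "apply_moves", "data": {
  "commands": [
    [[0.03,-0.009,0,0],[0.055,-0.016,-0.01,0],[0.0665,-0.0197,-0.03,0],[0.0665,-0.0197,-0.05,0],[0.0665,-0.0197,-0.056,0],[0.0665,-0.0197,-0.056,0],[0.0665,-0.0197,-0.056,0],[0.0665,-0.0197,-0.056,0]]
  ]
}}

```text
t: 8.45
ee_pos: [570.1, 134.4, 265.0]
orientation: [-2.079, 0.281, 2.076]
ft_force: [0.1, 0.4, -0.4]
width: 9.7
```

Run:
```python
from h import *
st(); c=cam("wrist","w7"); d=cam("side","s7");e=cam("scene","sc7")
cv2.imwrite("pics/w7c.png",cv2.resize(c[0][120:320,220:420,::-1],None,fx=3,fy=3,interpolation=cv2.INTER_CUBIC))
cv2.imwrite("pics/s7c.png",cv2.resize(d[0][165:260,225:330,::-1],None,fx=6,fy=6,interpolation=cv2.INTER_CUBIC))
```

```text
t 8.45 pos [570.1 134.4 265. ] yawY -105.4 xax [ 0.001  0.    -1.   ] q [0.211 0.557 1.8   0.    0.784 2.051] F [ 0.1  0.4 -0.4] M [-0.02  0.01 -0.01] w 9.7
```

View pics/w7c.png

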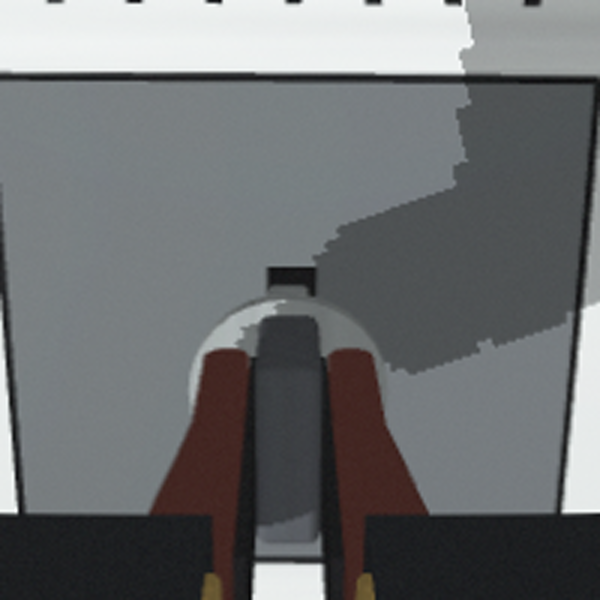

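View pics/s7c.png

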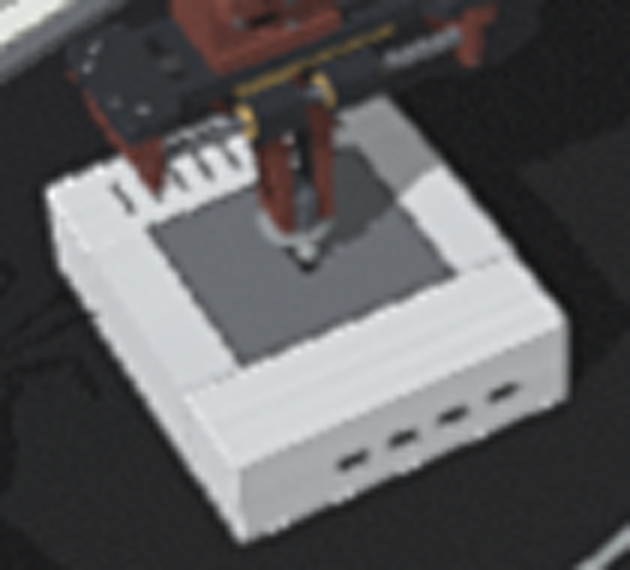

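Run:
```python
from h import *
im=cv2.imread("pics/w7.png")
a=cv2.resize(im[200:232,300:336],None,fx=16,fy=16,interpolation=cv2.INTER_CUBIC)
cv2.imwrite("pics/w7d.png",np.clip(a*1.8,0,255).astype(np.uint8))
```

```text
(no output)
```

View pics/w7d.png

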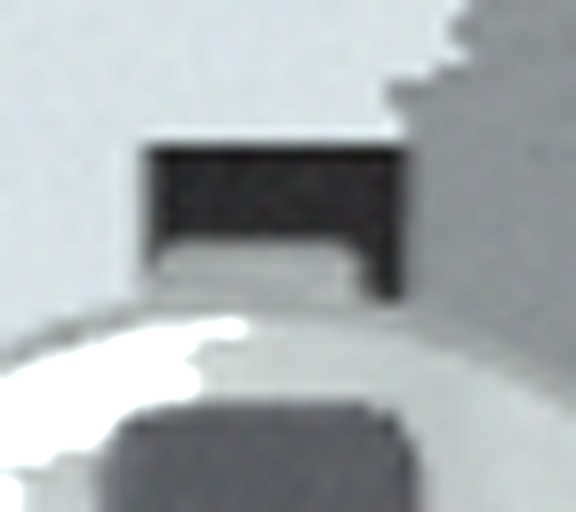

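Run:
```python
from h import *
c=cam("wrist"); o,R=st()
g=lambda L,s,x0,y0:[((x+.5)/s-.5+x0,(y+.5)/s-.5+y0) for x,y in L]
al=np.radians(-105.5); Y=np.array([np.cos(al),np.sin(al),0]); Zt=np.array([np.sin(al),-np.cos(al),0])
for zb in (60.7,61.5):
  S=ray(c,g([(148,147),(404,147)],16,300,200),55);B=ray(c,g([(153,240),(367,240)],16,300,200),zb)
  d=S-B; print(zb,"slot-bar",(d@Y).round(2),"mean",(d@Y).mean(),"expect -/+1.25; z",(d@Zt).round(2),"expect -1.25", (S[1]-S[0])@Y,(B[1]-B[0])@Y)
```

```text
t 8.65 pos [569.9 134.3 264.5] yawY -105.4 xax [ 0.001  0.    -1.   ] q [0.211 0.557 1.8   0.    0.783 2.051] F [-0.1 -0.3 -0.8] M [ 0.06  0.05 -0.05] w 9.7
60.7 slot-bar [-0.28  1.39] mean 0.5592104994596445 expect -/+1.25; z [-1.43 -1.43] expect -1.25 9.029030057312116 7.358566546616056
61.5 slot-bar [-0.29  1.41] mean 0.5596328055371272 expect -/+1.25; z [-1.14 -1.14] expect -1.25 9.029030057312116 7.326529430159349
```

Call:
{"op": "apply_moves", "data": {
  "commands": [
    [[-0.0002,-0.0005,-0.001,0],[-0.0002,-0.0005,-0.003,0],[-0.0002,-0.0005,-0.005,0],[-0.0002,-0.0005,-0.006,0],[-0.0002,-0.0005,-0.007,0],[-0.0002,-0.0005,-0.008,0],[-0.0002,-0.0005,-0.009,0],[-0.0002,-0.0005,-0.009,0]]
  ]
}}

```text
t: 9.65
ee_pos: [569.7, 133.8, 255.1]
orientation: [-2.077, 0.281, 2.078]
ft_force: [0.4, 0.4, -0.3]
width: 9.6
```

Run:
```python
from h import *
st()
```

```text
t 9.65 pos [569.7 133.8 255.1] yawY -105.4 xax [-0.  0. -1.] q [0.21  0.572 1.804 0.    0.766 2.05 ] F [ 0.4  0.4 -0.3] M [ 0.    0.02 -0.06] w 9.6
```

Call:
{"op": "apply_moves", "data": {
  "commands": [
    [[0,0,-0.001,0],[0,0,-0.002,0],[0,0,-0.003,0],[0,0,-0.004,0],[0,0,-0.005,0],[0,0,-0.006,0],[0,0,-0.007,0],[0,0,-0.007,0]]
  ]
}}

```text
t: 10.65
ee_pos: [569.7, 133.8, 248.1]
orientation: [-2.077, 0.281, 2.078]
ft_force: [0.1, 0.0, -0.5]
width: 9.9
```

Call:
{"op": "apply_moves", "data": {
  "commands": [
    [[0,0,-0.0005,0],[0,0,-0.001,0],[0,0,-0.001,0],[0,0,-0.001,0]]
  ]
}}

```text
t: 11.15
ee_pos: [569.7, 133.8, 247.5]
orientation: [-2.078, 0.281, 2.077]
ft_force: [-1.2, -1.3, 5.5]
width: 9.7
```

```bash
cat > rot.py <<'E'
import numpy as np,sys
s=float(sys.argv[1]); a0,a1,st=map(float,sys.argv[2:5])
Z=lambda f:np.array([np.sin(np.radians(-105.5+f)),-np.cos(np.radians(-105.5+f))])
for f in np.arange(a0+st,a1+1e-6,st):
    d=-s*(Z(f)-Z(a0)); print(f, d.round(2), round(np.radians(f-a0),3))
E
python3 rot.py -2.8 0 40 5; python3 rot.py -2.8 40 60 5
```

```text
5.0 [-0.05 -0.24] 0.087
10.0 [-0.09 -0.48] 0.175
15.0 [-0.1  -0.72] 0.262
20.0 [-0.09 -0.97] 0.349
25.0 [-0.06 -1.21] 0.436
30.0 [-0.01 -1.45] 0.524
35.0 [ 0.06 -1.68] 0.611
40.0 [ 0.15 -1.91] 0.698
45.0 [ 0.11 -0.22] 0.087
50.0 [ 0.24 -0.42] 0.175
55.0 [ 0.39 -0.62] 0.262
60.0 [ 0.55 -0.8 ] 0.349
```

Call:
{"op": "apply_moves", "data": {
  "commands": [
    [[0,-0.0002,0,0.087],[-0.0001,-0.0005,0,0.175],[-0.0001,-0.0007,0,0.262],[-0.0001,-0.001,0,0.349],[-0.0001,-0.001,0,0.349]]
  ]
}}

```text
t: 11.78
ee_pos: [570.0, 132.9, 247.5]
orientation: [2.183, 0.087, -2.18]
ft_force: [0.9, -0.1, 5.5]
width: 9.7
```

Run:
```python
from h import *
st()
```

```text
t 11.78 pos [570.  132.9 247.5] yawY -85.5 xax [ 0.001  0.    -1.   ] q [0.209 0.584 1.806 0.    0.751 1.7  ] F [ 0.9 -0.1  5.5] M [ 0.08 -0.06  0.07] w 9.7
```

```bash
python3 rot.py -2.8 20 56 6; python3 rot.py -2.8 56 116 4
```

```text
26.0 [ 0.04 -0.29] 0.105
32.0 [ 0.11 -0.58] 0.209
38.0 [ 0.2  -0.85] 0.314
44.0 [ 0.33 -1.12] 0.419
50.0 [ 0.48 -1.37] 0.524
56.0 [ 0.66 -1.6 ] 0.628
60.0 [ 0.13 -0.14] 0.07
64.0 [ 0.27 -0.28] 0.14
68.0 [ 0.42 -0.4 ] 0.209
72.0 [ 0.58 -0.52] 0.279
76.0 [ 0.75 -0.62] 0.349
80.0 [ 0.92 -0.71] 0.419
84.0 [ 1.1  -0.79] 0.489
88.0 [ 1.29 -0.85] 0.559
92.0 [ 1.48 -0.9 ] 0.628
96.0 [ 1.67 -0.94] 0.698
100.0 [ 1.86 -0.97] 0.768
104.0 [ 2.06 -0.98] 0.838
108.0 [ 2.25 -0.98] 0.908
112.0 [ 2.45 -0.96] 0.977
116.0 [ 2.64 -0.93] 1.047
```

Call:
{"op": "apply_moves", "data": {
  "commands": [
    [[0.0001,-0.0003,0,0.105],[0.0001,-0.0006,0,0.209],[0.0002,-0.0008,0,0.314],[0.0003,-0.0011,0,0.419],[0.0004,-0.0013,0,0.524],[0.0005,-0.0016,0,0.628],[0.0005,-0.0016,0,0.628],[0.0005,-0.0016,0,0.628]]
  ]
}}

```text
t: 12.78
ee_pos: [570.4, 131.3, 247.5]
orientation: [1.814, 0.666, -1.812]
ft_force: [0.2, 1.1, 5.1]
width: 9.9
```

Run:
```python
from h import *
st()
```

```text
t 12.78 pos [570.4 131.3 247.5] yawY -49.6 xax [ 0.001  0.    -1.   ] q [0.206 0.584 1.806 0.    0.751 1.072] F [0.2 1.1 5.1] M [ 0.17 -0.08  0.05] w 9.9
```

Call:
{"op": "apply_moves", "data": {
  "commands": [
    [[0.0001,-0.0001,-0.0003,0.07],[0.0001,-0.0001,-0.0003,0.07],[0.0001,-0.0001,-0.0003,0.07]]
  ]
}}

```text
t: 13.15
ee_pos: [570.5, 131.2, 247.4]
orientation: [1.769, 0.72, -1.766]
ft_force: [-0.2, 0.6, 7.5]
width: 10.2
```

Call:
{"op": "apply_moves", "data": {
  "commands": [
    [[0.0001,-0.0001,0,0.07],[0.0001,-0.0001,0,0.07],[0.0001,-0.0001,0,0.07]]
  ]
}}

```text
t: 13.52
ee_pos: [570.7, 131.1, 247.4]
orientation: [1.722, 0.773, -1.72]
ft_force: [0.1, 0.7, 6.5]
width: 9.6
```

Call:
{"op": "apply_moves", "data": {
  "commands": [
    [[0.0002,-0.0001,0,0.07],[0.0002,-0.0001,0,0.07],[0.0002,-0.0001,0,0.07]]
  ]
}}

```text
t: 13.9
ee_pos: [570.8, 131.0, 247.4]
orientation: [1.675, 0.823, -1.673]
ft_force: [-0.2, 0.8, 7.5]
width: 9.6
```

Now at about 68°. Continuing.

Call:
{"op": "apply_moves", "data": {
  "commands": [
    [[0.0002,-0.0001,0,0.07],[0.0002,-0.0001,0,0.07],[0.0002,-0.0001,0,0.07]]
  ]
}}

```text
t: 14.28
ee_pos: [571.0, 130.9, 247.4]
orientation: [1.628, 0.872, -1.626]
ft_force: [-0.3, -0.5, 6.8]
width: 9.8
```

Call:
{"op": "apply_moves", "data": {
  "commands": [
    [[0.0002,-0.0001,0,0.07],[0.0002,-0.0001,0,0.07],[0.0002,-0.0001,0,0.07]]
  ]
}}

```text
t: 14.65
ee_pos: [571.2, 130.8, 247.3]
orientation: [1.58, 0.918, -1.578]
ft_force: [0.5, 0.3, 5.7]
width: 9.6
```

Call:
{"op": "apply_moves", "data": {
  "commands": [
    [[0.0002,-0.0001,0,0.07],[0.0002,-0.0001,0,0.07],[0.0002,-0.0001,0,0.07]]
  ]
}}

```text
t: 15.02
ee_pos: [571.4, 130.7, 247.1]
orientation: [1.531, 0.964, -1.529]
ft_force: [1.7, 0.7, 5.7]
width: 9.9
```

Call:
{"op": "apply_moves", "data": {
  "commands": [
    [[0.0002,-0.0001,0,0.07],[0.0002,-0.0001,0,0.07],[0.0002,-0.0001,0,0.07]]
  ]
}}

```text
t: 15.4
ee_pos: [571.6, 130.6, 247.0]
orientation: [1.481, 1.007, -1.479]
ft_force: [2.8, 1.7, 2.9]
width: 9.6
```

Run:
```python
from h import *
st()
```

```text
t 15.4 pos [571.6 130.6 247. ] yawY -21.5 xax [ 0.001  0.    -1.   ] q [0.204 0.586 1.804 0.    0.751 0.58 ] F [2.8 1.7 2.9] M [ 0.22 -0.5  -0.05] w 9.6
```

Call:
{"op": "apply_moves", "data": {
  "commands": [
    [[0.0002,-0.0001,-0.0003,0.06],[0.0002,-0.0001,-0.0005,0.06],[0.0002,-0.0001,-0.0005,0.06]]
  ]
}}

```text
t: 15.78
ee_pos: [571.4, 130.6, 246.2]
orientation: [1.437, 1.044, -1.437]
ft_force: [2.1, 3.9, 0.7]
width: 9.3
```

Run:
```python
from h import *
st()
```

```text
t 15.78 pos [571.4 130.6 246.2] yawY -18.0 xax [-0.  0. -1.] q [0.204 0.587 1.804 0.    0.751 0.519] F [2.1 3.9 0.7] M [ 0.63 -0.36  0.01] w 9.3
```

Call:
{"op": "apply_moves", "data": {
  "commands": [
    [[0,0,-0.0005,0],[0,0,-0.001,0],[0,0,-0.001,0],[0,0,-0.001,0]]
  ]
}}

```text
t: 16.27
ee_pos: [571.4, 130.5, 245.4]
orientation: [1.436, 1.045, -1.436]
ft_force: [0.7, 4.4, 2.9]
width: 9.7
```

Run:
```python
from h import *
st()
```

```text
t 16.27 pos [571.4 130.5 245.4] yawY -17.9 xax [-0.  0. -1.] q [0.204 0.588 1.804 0.    0.749 0.517] F [0.7 4.4 2.9] M [ 0.85 -0.1   0.03] w 9.7
```

Call:
{"op": "apply_moves", "data": {
  "commands": [
    [[0,0.0003,0,0],[0,0.0006,0,0.02],[0,0.0006,-0.0003,0.02],[0,0.0006,-0.0005,0.02]]
  ]
}}

```text
t: 16.77
ee_pos: [571.4, 130.8, 244.7]
orientation: [1.421, 1.056, -1.422]
ft_force: [1.0, 1.3, 1.6]
width: 10.0
```

Run:
```python
from h import *
st()
```

```text
t 16.77 pos [571.4 130.8 244.7] yawY -16.8 xax [-0. -0. -1.] q [ 0.205  0.59   1.804 -0.     0.749  0.498] F [1.  1.3 1.6] M [ 0.28 -0.1   0.03] w 10.0
```

Call:
{"op": "apply_moves", "data": {
  "commands": [
    [[0,0.0001,-0.0005,0],[0,0.0001,-0.001,0],[0,0.0001,-0.001,0],[0,0.0001,-0.001,0]]
  ]
}}

```text
t: 17.27
ee_pos: [571.4, 131.0, 243.7]
orientation: [1.421, 1.056, -1.422]
ft_force: [0.1, -0.1, 0.4]
width: 9.7
```

Call:
{"op": "apply_moves", "data": {
  "commands": [
    [[0,0,-0.0004,0],[0,0,-0.0008,0],[0,0,-0.0008,0],[0,0,-0.0008,0]]
  ]
}}

```text
t: 17.77
ee_pos: [571.4, 131.0, 243.1]
orientation: [1.421, 1.056, -1.422]
ft_force: [-0.2, -0.8, 3.4]
width: 10.0
```

Run:
```python
from h import *
st()
```

```text
t 17.77 pos [571.4 131.  243.1] yawY -16.8 xax [-0. -0. -1.] q [ 0.205  0.592  1.804 -0.     0.746  0.498] F [-0.2 -0.8  3.4] M [-0.21  0.05  0.09] w 10.0
```

Call:
{"op": "apply_moves", "data": {
  "commands": [
    [[0,0,-0.0002,0],[0,0,-0.0004,0],[0,0,-0.0004,0],[0,0,-0.0004,0]]
  ]
}}

```text
t: 18.27
ee_pos: [571.4, 131.0, 243.1]
orientation: [1.421, 1.056, -1.422]
ft_force: [-1.8, -1.5, 7.0]
width: 9.5
```

Run:
```python
from h import *
st();c=cam("wrist","w8"); cv2.imwrite("pics/w8c.png",cv2.resize(c[0][120:320,220:420,::-1],None,fx=3,fy=3,interpolation=cv2.INTER_CUBIC))
```

```text
t 18.27 pos [571.4 131.  243.1] yawY -16.8 xax [-0. -0. -1.] q [ 0.205  0.592  1.804 -0.     0.745  0.498] F [-1.8 -1.5  7. ] M [-0.28  0.33  0.04] w 9.5
```

View pics/w8c.png

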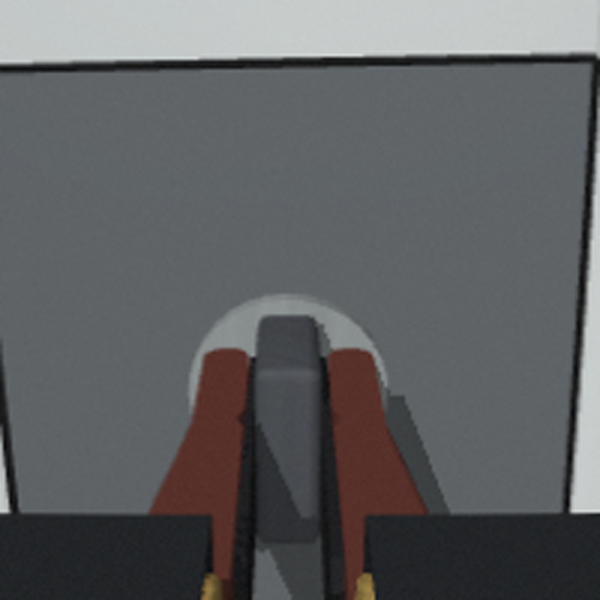

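The collar lies flush at 4.4 mm of drop, and z stays at 243.1 under 7 N. I'll take the pressure off and release.

Call:
{"op": "apply_moves", "data": {
  "commands": [
    [[0,0,0.0004,0],[0,0,0.0005,0]]
  ]
}}

```text
t: 18.58
ee_pos: [571.4, 131.0, 243.1]
orientation: [1.422, 1.056, -1.422]
ft_force: [-1.0, -1.8, 2.3]
width: 9.9
```

Call:
{"op": "apply_moves", "data": {
  "commands": [
    [[0,0,0,0],[0,0,0,0],[0,0,0,0],[0,0,0,0],[0,0,0,0]]
  ],
  "gripper": 0.04
}}

```text
t: 19.2
ee_pos: [571.5, 131.1, 243.2]
orientation: [1.422, 1.056, -1.422]
ft_force: [-0.1, 0.0, 0.8]
width: 40.1
```

Call:
{"op": "apply_moves", "data": {
  "commands": [
    [[0,0,0.005,0],[0,0,0.015,0],[0,0,0.04,0],[0,0,0.08,0],[0,0,0.11,0],[-0.03,-0.03,0.12,0],[-0.03,-0.03,0.12,0],[-0.03,-0.03,0.12,0]]
  ]
}}

```text
t: 20.2
ee_pos: [541.8, 101.2, 363.8]
orientation: [1.423, 1.055, -1.421]
ft_force: [0.0, -0.1, 0.1]
width: 40.0
```

Run:
```python
from h import *
st();c=cam("wrist","w9"); d=cam("side"); e=cam("scene","sc9")
for l in ["stud_wing","stud"]: 
  for k in ("wrist","side"): print(l,k,[(np.round(r["position"],1),r["conf"]) for r in models.place_of(k,l)[:2]])
cv2.imwrite("pics/s9c.png",cv2.resize(d[0][120:260,225:400,::-1],None,fx=4,fy=4,interpolation=cv2.INTER_CUBIC))
```

```text
t 20.2 pos [541.8 101.2 363.8] yawY -16.8 xax [ 0.001  0.    -1.   ] q [0.163 0.368 1.827 0.    0.945 0.456] F [ 0.  -0.1  0.1] M [-0.04 -0.08 -0.06] w 40.0
stud_wing wrist [(array([565.7, 136.7,  73.2]), 0.69)]
stud_wing side [(array([571.4, 133.2,  72.2]), 0.55)]
stud wrist [(array([566.8, 133.5,  36.6]), 0.92)]
stud side [(array([568.2, 133.2,  37.1]), 0.71)]
```

View pics/w9.png

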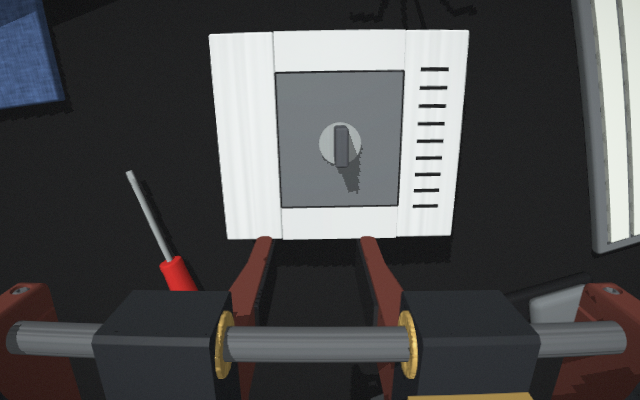

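View pics/s9c.png

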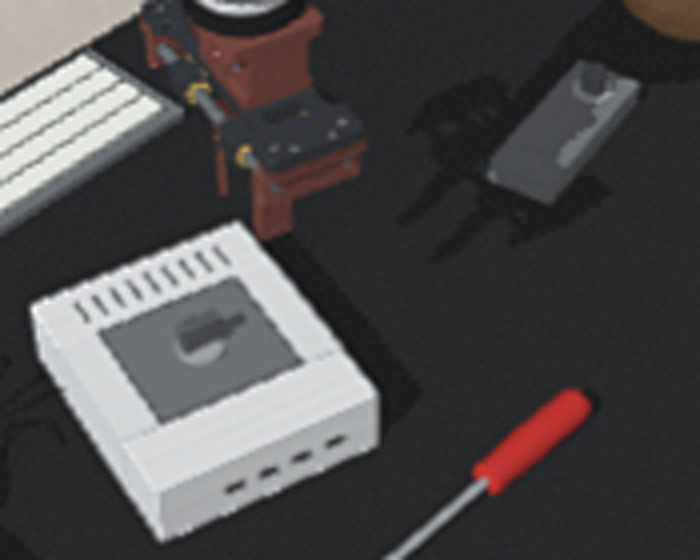

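In the wrist view the stud sits at (340,145) with its wing square to the slot and its collar flat on the panel. The side view shows the thumbscrew still in the stand. Handing in.

Run:
```python
from workcell import workorder
print(workorder.close_job())
```

```text
the job is handed in; nothing more can be done
None
```

The hatch stud is locked in the computer, and I handed the job in at about 20.7 s of the 58 s allowed.

- **Insertion:** I took the stud from the stand and lined its cross bar up with the keyhole in the wrist camera. The bar went through without contact force and stopped on the ledge.
- **Turning:** I turned it about 89° at 5–8 N. At about 84° the resistance dropped and it began to sink. It hung up once, about 2 mm down, with 4 N sideways. I shifted the gripper 0.6 mm and turned 1° more to free it.
- **Locking:** It then dropped 4.4 mm in all, against 4.5 mm expected, and did not sink further under a 7 N press. I eased off, let go and lifted clear.

**Last checks:** The pictures show the collar flat on the panel, the wing square to the slot, and the thumbscrew still in the stand. No bystander visible in the last pictures looks moved. The detectors put the stud's bottom at about 37 mm, near the locked 39.5 mm, and its wing at about 72–73 mm, against 70 mm. Those two disagree slightly, but both are within their 4 mm accuracy, so I relied on the arm's measured drop.

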